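Turn the paint carousel to the teal jar

ROBOT

A 7-joint arm with a two-finger parallel gripper is mounted at the origin on the work surface. World frame = base frame: x ahead of the robot, y to its left, z up, the work surface at z = 0. Lengths are in m, angles in rad, forces in N, time in s.
With the tool pointing down it reaches from about 0.4 to 0.85 m from the base axis. Payload 10.4 kg.
Tool frame: the origin (TCP) lies between the finger pads; the fingertips stand tcp_to_tips ahead of it and the grasp point (between the pads) lies 8 mm behind it (tcp_to_tips is the distance from the TCP to the fingertips, in m); z points along the fingers, y is the line along which they close (so a half turn about z gives the same grasp; the last joint's range is limited). The gripper opens to 85 mm and grips with 20 to 120 N. Pads are 22 mm wide; open, the fingers measure 114 mm over their backs; the gripper's body (76 mm by 85 mm) begins 54 mm behind the grasp point. The pads swing forward as they close: fully open they stand 13 mm farther back than shut.
Start: joints at [-1.31, 0.332, -0.065, 1.46, 0.022, 1.35, -0.088], TCP at [0.175, 0.6, 0.242] pointing down, gripper open.
Joint ranges: [-2.6, 2.6], [-0.5, 2.12], [-1.47, 1.34], [0.16, 2.42], [-1.27, 4.41], [0.06, 2.06], [-2.6, 2.6]. Speed limits (rad/s): [2.22, 2.22, 2.79, 2.79, 3.14, 3.14, 3.14].

INTERFACE

Orientations are given as a unit quaternion [x, y, z, w].
In Python, from workcell import * gives the robot as it stands.
- The arm moves only by the tool apply_moves, never from a script. Its argument "rows" is a list of rows, each an object of numbers: "x", "y", "z": the shift along the tool's x, y, z in mm; "ax", "ay", "az": the turn, a rotation vector about the tool's x, y, z in degrees; "gripper": the closure, from 0 (fully open) to 1 (shut). A call has 1 to 5 rows; each row shifts and turns the commanded pose from where the row before left it, along the tool's axes as they then stand; what a row does not reach is not made up. A row lasts 1/12 s, in which the tool goes at most 41.7 mm and 7.16 degrees, less where a joint would pass 70% of its speed; a pose out of reach is approached as far as the arm can. A call with a gripper value outside its range is refused whole. The fingers move at their own pace and stop on an object; "newtons" is the grip in N (left out, the last holds). Time passes only in rows, so rows that do not move let the fingers close. It gives the time, the measured TCP pose, the force, the opening and the grip force at its end, in the units of the state.
- get_obs(): the state, without advancing time (a new reading comes with each control period).
- camera(name): name is "side" or "top"; returns a dict with "color" (480x640x3 uint8, red, green, blue), "fov_y" (degrees; the focal length in pixels is half the picture's height over the tangent of half this angle, whatever the lens; pixels are square), "cx", "cy" (the principal point, pixels), "rvec" (rotation vector, rad) and "tvec" (3), from world to camera coordinates, as OpenCV has them. Camera axes: x right, y down, z forward; pixel columns grow to the right and rows downward; lengths in m; the calibration is good to about 2 mm. A picture is of the moment at which its call begins. There is no depth.
- hand_in(): hands the job in; it is judged then, once.
The state is a dict: "clock": time; "joint_pos": joint angles; "joint_velocities": joint speeds; "tau": joint torques, N m; "position": TCP position; "ee_rot": TCP orientation; "ft_force": force on the tool from outside, world axes, zero at the start; "torque": the same for the moment, N m; "grip_width": opening from 0.0 (shut) to 1.0 (fully open); "grasp_force": force on a finger pad.
Only numpy, scipy, OpenCV 4.12 (cv2) and the standard library are available. Lean on these libraries where they do the work, as an engineer would, in place of code of your own. Each camera call takes 0.05 s, during which the arm holds its last target. There are 200 camera calls.

TASK

Bring the teal paint jar round to the yellow arrow: push the carousel round by its red-sleeved spokes with a fingertip until the middle of the teal jar stands in line with the arrow, right at its head, then leave everything clear. Do not touch, lift or take out any of the jars: all four must stay standing in their sockets. Leave the mug, the tape roll and the filler cap where they are.

Things in the scene. Friction and masses are not known exactly. Their poses are not given: they have to be found in the camera images.
- stand: Fixed dark steel foot of the paint-jar carousel, 160 mm across, bolted to the table. Origin: on the carousel's upright turning axis, at table height; z up.
- carousel (a joint): Angle (rad) through which the carousel has turned on its stand: 0 at the start of every run, growing anticlockwise seen from above, endless both ways. It turns stiffly (about 0.18 N m, so 1 to 2 N of push on a spoke's sleeve) and stays where it is left.
- hub (a point): Top of the small steel hub in the middle of the carousel (a round aluminium plate 192 mm across, its top 38 mm above the table, with four jar sockets and four spokes); 68 mm above the table, on the turning axis. Turns with the carousel.
- spoke0 (a point): One of four like spokes, 90 degrees apart, each midway between two jars. It ends in a level, round red sleeve 15 mm thick, 115 to 173 mm from the axis, centre line 60 mm above the table; below it only the 5 mm high arrow, at most. This point: middle of the sleeve, on its centre line, 143 mm from the axis. Its x axis points outward along the spoke.
- spoke1 (a point): The same point on the next like spoke, 90 degrees anticlockwise from spoke0 seen from above: middle of its red sleeve, 143 mm from the axis, 60 mm above the table.
- spoke2 (a point): The same point on the next like spoke, 180 degrees anticlockwise from spoke0 seen from above: middle of its red sleeve, 143 mm from the axis, 60 mm above the table.
- spoke3 (a point): The same point on the next like spoke, 270 degrees anticlockwise from spoke0 seen from above: middle of its red sleeve, 143 mm from the axis, 60 mm above the table.
- arrow: Fixed flat yellow arrow plate on the table beside the carousel, 5 mm high, running from 110 to 210 mm from the axis, its broad head nearest the carousel and pointing at the axis. Origin: on the carousel's turning axis at table height; its x axis points from the turning axis outward along the arrow, z up.
- jar_teal: Closed screw-top paint jar, plain teal body and teal lid, 44 mm across, 52 mm high, about 0.1 kg, loose, standing in one of the carousel's four sockets (black rings 11 mm high, 1.7 mm play), its centre 65 mm from the carousel's axis; its top is 90 mm above the table. Origin: centre of the jar's underside, 38 mm above the table; z up.
- jar_maroon: Closed screw-top paint jar, plain maroon body and maroon lid, 44 mm across, 52 mm high, about 0.1 kg, loose, standing in one of the carousel's four sockets (black rings 11 mm high, 1.7 mm play), its centre 65 mm from the carousel's axis; its top is 90 mm above the table. Origin: centre of the jar's underside, 38 mm above the table; z up.
- jar_ivory: Closed screw-top paint jar, plain ivory body and ivory lid, 44 mm across, 52 mm high, about 0.1 kg, loose, standing in one of the carousel's four sockets (black rings 11 mm high, 1.7 mm play), its centre 65 mm from the carousel's axis; its top is 90 mm above the table. Origin: centre of the jar's underside, 38 mm above the table; z up.
- jar_black: Closed screw-top paint jar, plain black body and black lid, 44 mm across, 52 mm high, about 0.1 kg, loose, standing in one of the carousel's four sockets (black rings 11 mm high, 1.7 mm play), its centre 65 mm from the carousel's axis; its top is 90 mm above the table. Origin: centre of the jar's underside, 38 mm above the table; z up.
- mug: Loose brown coffee mug, 80 mm across, 85 mm high, with a handle; stands to the robot's left of the carousel, over 280 mm from its axis. Origin: centre of its underside. Bystander.
- tape_roll: Loose roll of beige masking tape lying flat, 96 mm across, 24 mm high; to the robot's right of the carousel, over 280 mm from its axis. Origin: centre of its underside. Bystander.
- filler_cap: Loose bright metal filler cap, 68 mm across, 33 mm high; to the robot's right of the carousel, over 280 mm from its axis. Origin: centre of its underside. Bystander.
Not all that is in view belongs to the job. Several things have the shape of the jar_teal; the one meant has the colours described above.

How it is judged:
At the end, for the whole second after the job is handed in: The teal jar's centre is within 8 mm sideways of the arrow's centre line, on the arrow's side of the carousel; the carousel is at rest; all four jars stand upright (within 0.1 rad) in their sockets; the mug, tape roll and filler cap are within 15 mm of where they stood (y of jar_teal in the frame of arrow between -0.008 and 0.008 m and x of jar_teal in the frame of arrow above 0.055 m and height (world z) of jar_teal between 0.034 and 0.043 m and angle between each of jar_teal, jar_maroon, jar_ivory, jar_black's own z axis and vertical below 0.1 rad and horizontal distance between each of jar_teal, jar_maroon, jar_ivory, jar_black and hub below 0.07 m and height (world z) of jar_maroon between 0.034 and 0.043 m and height (world z) of jar_ivory between 0.034 and 0.043 m and height (world z) of jar_black between 0.034 and 0.043 m and velocity of joint carousel between -0.05 and 0.05 rad/s and distance of each of mug, tape_roll, filler_cap from where it was at the start of the episode below 0.015 m); the robot touches nothing.
It fails at once if a jar is lifted (more than 8 mm), tipped (more than 0.3 rad) or taken out of its socket (height (world z) of any of jar_teal, jar_maroon, jar_ivory, jar_black above 0.046 m or angle between any of jar_teal, jar_maroon, jar_ivory, jar_black's own z axis and vertical above 0.3 rad or horizontal distance between any of jar_teal, jar_maroon, jar_ivory, jar_black and hub above 0.08 m).
It fails at once if the robot touches a jar (more than 1.5 N) (contact force between any of the fingers, the arm and jar_teal above 1.5 N or contact force between any of the fingers, the arm and jar_maroon above 1.5 N or contact force between any of the fingers, the arm and jar_ivory above 1.5 N or contact force between any of the fingers, the arm and jar_black above 1.5 N).
It fails at once if the mug, the tape roll or the filler cap is moved more than 15 mm (distance of any of mug, tape_roll, filler_cap from where it was at the start of the episode above 0.015 m).
It also fails if it takes over 54 s, if anything falls off the work surface, if the arm or the gripper's body presses on something with over 40 N, if the wrist force passes 120 N, or if a joint passes its speed limit or range.

## Working session

There is one attempt and no reset: what is moved stays moved. The work goes in short steps, Python scripts to look and compute and a tool call to move; the robot and the scene stay as the last step left them, time stands still between calls to the robot, and variables do not carry over. Pictures are saved under pics/ and viewed, at most 10 in all, crops included, and the job is handed in when it is done.

Besides the shell and the picture viewer there is one more tool, called after "Call:" in YAML: its name, and indented under it one key for each argument. apply_moves: Moves the arm, as the interface text tells. Its arguments: {"type":"object","properties":{"rows":{"type":"array","items":{"type":"object","properties":{"x":{"type":"number"},"y":{"type":"number"},"z":{"type":"number"},"ax":{"type":"number"},"ay":{"type":"number"},"az":{"type":"number"},"gripper":{"type":"number"}}}},"newtons":{"type":"number"}},"required":["rows"]}

```bash
mkdir -p pics; cat > h.py <<'E'
from workcell import *
import numpy as np, cv2
def snap(n,f):
    c=camera(n); cv2.imwrite(f,c["color"][:,:,::-1]); return c
def K(c):
    f=240/np.tan(np.radians(c["fov_y"])/2); return np.array([[f,0,c["cx"]],[0,f,c["cy"]],[0,0,1]])
def ray(c,u,v,z):
    R=cv2.Rodrigues(np.array(c["rvec"],float))[0]; t=np.array(c["tvec"],float)
    C=-R.T@t; d=R.T@np.linalg.inv(K(c))@[u,v,1]; return C+d*(z-C[2])/d[2]
def proj(c,p): return cv2.projectPoints(np.array(p,float).reshape(-1,3),np.array(c["rvec"],float),np.array(c["tvec"],float),K(c),None)[0].reshape(-1,2)
E
python3 - <<'E'
from h import *
a=snap("top","pics/t0.png");b=snap("side","pics/s0.png")
print({k:v for k,v in a.items() if k!="color"},{k:v for k,v in b.items() if k!="color"})
o=get_obs();print(o)
E
ls
```

```text
{'fov_y': 52.186253108540484, 'cx': 319.95437874373573, 'cy': 244.56638603126535, 'rvec': array([ 2.2020485 , -2.13640949,  0.12936763]), 'tvec': array([-0.03701608,  0.56113866,  1.07774671])} {'fov_y': 44.176464520604284, 'cx': 316.85549907273213, 'cy': 232.73645926235378, 'rvec': array([ 2.40098288, -0.38050796,  0.13166   ]), 'tvec': array([-0.53588052,  0.17740735,  1.3994208 ])}
{'clock': 0.1, 'joint_pos': array([-1.3096057 ,  0.33276704, -0.06469952,  1.46084836,  0.02160038,
        1.34989916, -0.08849848]), 'joint_velocities': array([-7.77346194e-04, -2.07805170e-03, -9.82792701e-04, -7.04265866e-05,
       -2.97270138e-04,  1.71693956e-03, -2.52068991e-03]), 'tau': array([ 1.70043615e-03, -6.26751065e+01,  4.93202498e-02, -3.92425025e+01,
        1.62714114e-02,  6.98420117e-03, -5.54987992e-05]), 'position': array([0.17491154, 0.59969513, 0.24162577]), 'ee_rot': array([ 1.41409615e-01,  9.89950981e-01, -6.10443256e-04, -5.86206354e-05]), 'ft_force': array([-0.07008695,  0.37283374, -0.67776011]), 'torque': array([ 0.01310426,  0.02033935, -0.04852857]), 'grasp_force': 0.0, 'grip_width': 1.0030354732976297}
h.py
pics
```

View pics/t0.png

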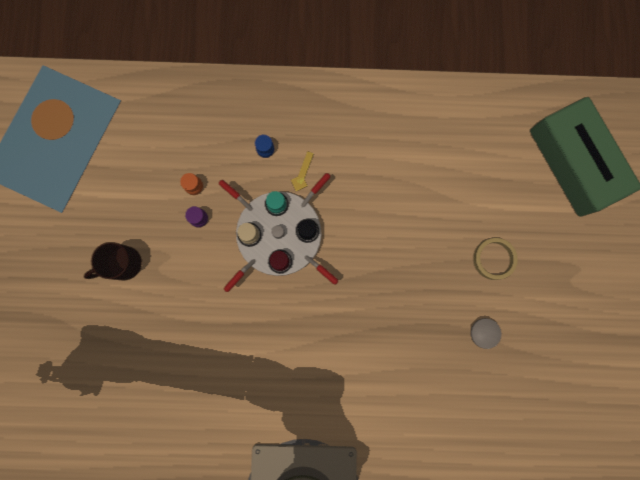

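View pics/s0.png

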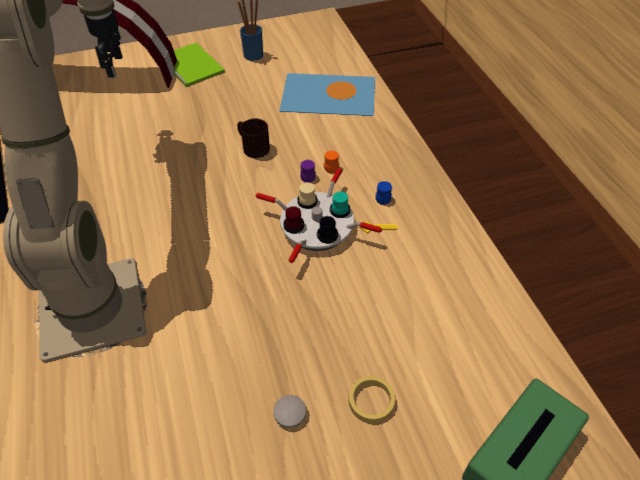

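```bash
python3 - <<'E'
from h import *
im=cv2.imread("pics/t0.png")[135:305,165:365]
cv2.imwrite("pics/t0c.png",cv2.resize(im,None,fx=3.5,fy=3.5,interpolation=cv2.INTER_CUBIC))
E
```

```text
(no output)
```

View pics/t0c.png

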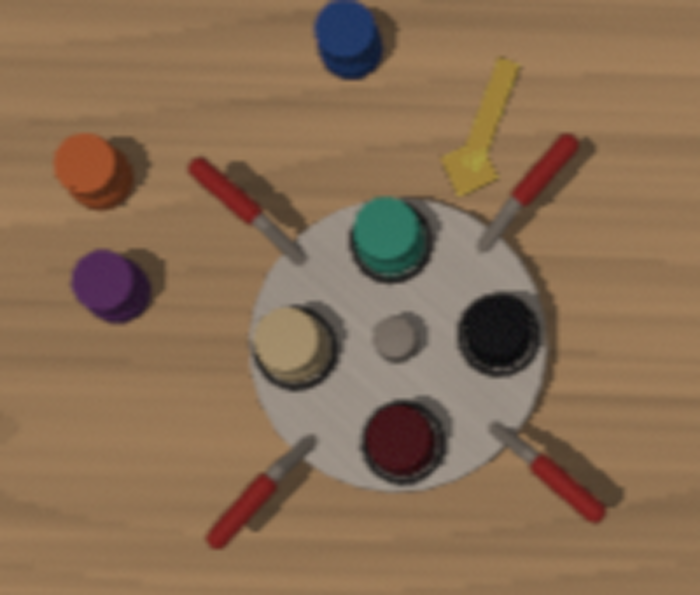

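The teal jar in its socket, crop (386,232) = full (275,201), is the only teal one. The blue (264,146), orange (191,184) and purple (196,216) jars have the same shape but stand off the carousel. The yellow arrow runs from crop (509,62) to its tip at about (460,194).

```bash
cat >> h.py <<'E'
def fit(c,tips,mids=None):
    # sleeve end points (143mm mid) at z=.06 : opposite pairs intersection
    pass
E
python3 - <<'E'
from h import *
c=camera("top")
f=lambda u,v,z: ray(c,165+u/3.5-.36,135+v/3.5-.36,z)
for n,u,v,z in [("hub",396,335,.068),("teal",386,230,.09),("ivory",288,339,.09),("maroon",399,438,.09),("black",498,330,.09),
 ("tail",509,62,.005),("tip",462,194,.005),("hl",444,160,.005),("hr",497,180,.005),
 ("sUR",545,168,.06),("sUL",224,188,.06),("sLL",240,509,.06),("sLR",569,487,.06),("blue",347,26,.052),("orange",84,162,.052),("purple",105,280,.052)]:
    print(n,f(u,v,z).round(4))
h=np.mean([f(545,168,.06),f(224,188,.06),f(240,509,.06),f(569,487,.06)],0);print(h)
for u,v,z in [(386,230,.09),(509,62,.005),(545,168,.06),(224,188,.06),(240,509,.06),(569,487,.06)]:
    d=f(u,v,z)-h;print(np.degrees(np.arctan2(d[1],d[0])),np.hypot(*d[:2]))
E
```

```text
hub [0.5864 0.0736 0.068 ]
teal [0.6485 0.0805 0.09  ]
ivory [0.5788 0.1378 0.09  ]
maroon [0.5202 0.0675 0.09  ]
black [0.5884 0.0094 0.09  ]
tail [0.7834 0.0096 0.005 ]
tip [0.6916 0.0382 0.005 ]
hl [0.7144 0.0511 0.005 ]
hr [0.7019 0.0151 0.005 ]
sUR [ 0.6979 -0.0166  0.06  ]
sUL [0.6784 0.1871 0.06  ]
sLL [0.4751 0.167  0.06  ]
sLR [ 0.495  -0.0376  0.06  ]
blue [0.7896 0.1144 0.052 ]
orange [0.6942 0.279  0.052 ]
purple [0.6181 0.2612 0.052 ]
[0.5865938  0.07500187 0.06      ]
5.099398179014214 0.06219201968704195
-18.378074096073103 0.20733136509894454
-39.43354250932714 0.1441537187789186
50.703824032654225 0.1448988573149536
140.4701636231872 0.14456064904245275
-129.13584979431616 0.1451433550022166
```

```bash
cat >> h.py <<'E'
from scipy.spatial.transform import Rotation as Ro
def to(p,turn=0):
    o=get_obs(); R=Ro.from_quat(o["ee_rot"])*Ro.from_rotvec([0,0,np.radians(turn)])
    print("t",o["clock"],"pos",o["position"].round(4),"F",o["ft_force"].round(2),"shift mm",(R.inv().apply(np.array(p)-o["position"])*1e3).round(1))
E
python3 - <<'E'
from h import *
import workcell
print([n for n in dir(workcell) if n[0]!="_"], getattr(workcell,"tcp_to_tips",None))
to([.449,.1355,.242]); to([.449,.1355,.1],36)
print(np.degrees(Ro.from_quat(get_obs()["ee_rot"]).as_matrix()[:,:2]))
E
```

```text
['MotionError', 'camera', 'get_obs', 'hand_in', 'tcp_to_tips'] 0.011
t 0.15 pos [0.1749 0.5997 0.2417] F [0.07 0.   0.55] shift mm [-3.931e+02 -3.690e+02  1.000e-01]
t 0.15 pos [0.1749 0.5997 0.2417] F [0.07 0.   0.55] shift mm [-534.8  -67.3  142.1]
[[-5.50047234e+01  1.60401557e+01]
 [ 1.60401601e+01  5.50046921e+01]
 [-4.31051494e-03 -6.00157133e-02]]
```

Call:
apply_moves:
  newtons: 20
  rows:
    - {"az": 7,"gripper": 1}
    - {"az": 7,"gripper": 1}
    - {"az": 7,"gripper": 1}
    - {"az": 7,"gripper": 1}
    - {"az": 7,"gripper": 1}

```text
invalid input at $.rows[0]: expected keys x, y, z, ax, ay, az, gripper
```

Call:
apply_moves:
  newtons: 20
  rows:
    - {"x": 0,"y": 0,"z": 0,"ax": 0,"ay": 0,"az": 7,"gripper": 1}
    - {"x": 0,"y": 0,"z": 0,"ax": 0,"ay": 0,"az": 7,"gripper": 1}
    - {"x": 0,"y": 0,"z": 0,"ax": 0,"ay": 0,"az": 7,"gripper": 1}
    - {"x": 0,"y": 0,"z": 0,"ax": 0,"ay": 0,"az": 7,"gripper": 1}
    - {"x": 0,"y": 0,"z": 0,"ax": 0,"ay": 0,"az": 7,"gripper": 1}

```text
clock: 0.57
position: [0.175, 0.5998, 0.242]
ee_rot: [0.435, 0.9, -0.0, 0.0]
ft_force: [-0.7, -0.4, 0.4]
grip_width: 0.299
grasp_force: 0.0
```

Call:
apply_moves:
  rows:
    - {"x": -35,"y": -4,"z": 0,"ax": 0,"ay": 0,"az": 0,"gripper": 1}
    - {"x": -35,"y": -4,"z": 0,"ax": 0,"ay": 0,"az": 0,"gripper": 1}
    - {"x": -35,"y": -4,"z": 0,"ax": 0,"ay": 0,"az": 0,"gripper": 1}
    - {"x": -35,"y": -4,"z": 0,"ax": 0,"ay": 0,"az": 0,"gripper": 1}
    - {"x": -35,"y": -4,"z": 0,"ax": 0,"ay": 0,"az": 0,"gripper": 1}

```text
clock: 0.98
position: [0.2695, 0.4494, 0.2421]
ee_rot: [0.432, 0.902, -0.0, -0.0]
ft_force: [0.2, 0.6, 0.4]
grip_width: -0.004
grasp_force: 0.0
```

Call:
apply_moves:
  rows:
    - {"x": -35,"y": -4,"z": 0,"ax": 0,"ay": 0,"az": 0,"gripper": 1}
    - {"x": -35,"y": -4,"z": 0,"ax": 0,"ay": 0,"az": 0,"gripper": 1}
    - {"x": -35,"y": -4,"z": 0,"ax": 0,"ay": 0,"az": 0,"gripper": 1}
    - {"x": -35,"y": -4,"z": 0,"ax": 0,"ay": 0,"az": 0,"gripper": 1}
    - {"x": -35,"y": -4,"z": 0,"ax": 0,"ay": 0,"az": 0,"gripper": 1}

```text
clock: 1.4
position: [0.3633, 0.3003, 0.2423]
ee_rot: [0.433, 0.902, 0.0, -0.0]
ft_force: [1.2, 0.8, -0.9]
grip_width: -0.0
grasp_force: 0.0
```

Call:
apply_moves:
  rows:
    - {"x": -35,"y": -4,"z": 0,"ax": 0,"ay": 0,"az": 0,"gripper": 1}
    - {"x": -35,"y": -4,"z": 0,"ax": 0,"ay": 0,"az": 0,"gripper": 1}
    - {"x": -35,"y": -4,"z": 0,"ax": 0,"ay": 0,"az": 0,"gripper": 1}
    - {"x": -35,"y": -4,"z": 0,"ax": 0,"ay": 0,"az": 0,"gripper": 1}
    - {"x": -35,"y": -4,"z": 0,"ax": 0,"ay": 0,"az": 0,"gripper": 1}

```text
clock: 1.82
position: [0.4572, 0.1513, 0.2423]
ee_rot: [0.433, 0.902, 0.0, -0.0]
ft_force: [1.5, 0.1, -0.0]
grip_width: 0.003
grasp_force: 0.0
```

```bash
python3 - <<'E'
from h import *
to([.449,.1355,.056])
print(Ro.from_quat(get_obs()["ee_rot"]).as_matrix()[:,:2].round(3),get_obs()["grip_width"])
E
```

```text
t 1.8167 pos [0.4572 0.1513 0.2423] F [ 1.48  0.08 -0.05] shift mm [ -7.2 -16.4 186.3]
[[-0.626  0.78 ]
 [ 0.78   0.626]
 [ 0.     0.   ]] 0.002634129202485667
```

Call:
apply_moves:
  rows:
    - {"x": -7,"y": -20,"z": 0,"ax": 0,"ay": 0,"az": 0,"gripper": 1}
    - {"x": 0,"y": 0,"z": 30,"ax": 0,"ay": 0,"az": 0,"gripper": 1}
    - {"x": 0,"y": 0,"z": 35,"ax": 0,"ay": 0,"az": 0,"gripper": 1}
    - {"x": 0,"y": 0,"z": 35,"ax": 0,"ay": 0,"az": 0,"gripper": 1}
    - {"x": 0,"y": 0,"z": 0,"ax": 0,"ay": 0,"az": 0,"gripper": 1}

```text
clock: 2.23
position: [0.442, 0.1334, 0.1369]
ee_rot: [0.433, 0.902, -0.004, -0.003]
ft_force: [-2.0, -1.5, 0.3]
grip_width: 0.005
grasp_force: 0.0
```

Call:
apply_moves:
  rows:
    - {"x": 0,"y": 0,"z": 25,"ax": 0,"ay": 0,"az": 0,"gripper": 1}
    - {"x": 0,"y": 0,"z": 25,"ax": 0,"ay": 0,"az": 0,"gripper": 1}
    - {"x": 0,"y": 0,"z": 20,"ax": 0,"ay": 0,"az": 0,"gripper": 1}
    - {"x": 0,"y": 0,"z": 16,"ax": 0,"ay": 0,"az": 0,"gripper": 1}
    - {"x": 0,"y": 0,"z": 0,"ax": 0,"ay": 0,"az": 0,"gripper": 1}

```text
clock: 2.65
position: [0.4444, 0.1348, 0.0551]
ee_rot: [0.432, 0.902, -0.001, -0.001]
ft_force: [-1.1, -0.0, 0.7]
grip_width: -0.003
grasp_force: 0.0
```

```bash
python3 - <<'E'
from h import *
to([.5019,.1942,.056]);to([.4788,.174,.056])
c=snap("side","pics/s1.png")
cv2.imwrite("pics/s1c.png",cv2.resize(c["color"][150:280,220:420,::-1],None,fx=3.5,fy=3.5,interpolation=cv2.INTER_CUBIC))
E
```

```text
t 2.65 pos [0.4444 0.1348 0.0551] F [-1.08 -0.02  0.65] shift mm [10.3 82.  -1.1]
t 2.65 pos [0.4444 0.1348 0.0551] F [-1.08 -0.02  0.65] shift mm [ 9.  51.3 -1. ]
```

View pics/s1c.png

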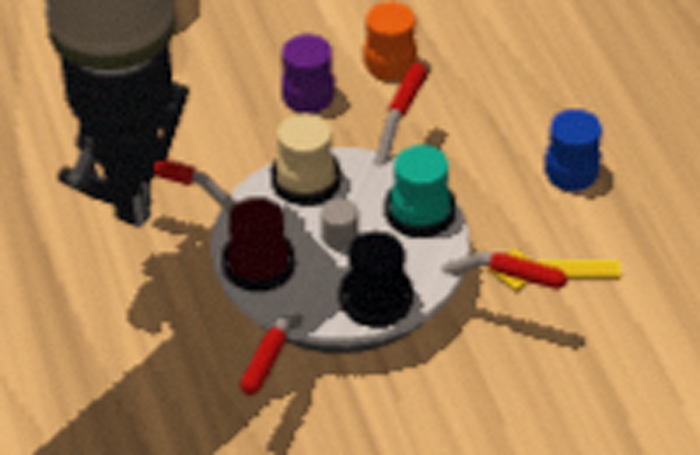

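The fingertip, crop (135,215), is just behind the robot-side sleeve (175,172) and clear of the jars. Now I push along the tool's +y.

Call:
apply_moves:
  rows:
    - {"x": 1,"y": 8,"z": 0,"ax": 0,"ay": 0,"az": 0,"gripper": 1}
    - {"x": 2,"y": 8,"z": 0,"ax": 0,"ay": 0,"az": 0,"gripper": 1}
    - {"x": 2,"y": 8,"z": 0,"ax": 0,"ay": 0,"az": 0,"gripper": 1}
    - {"x": 2,"y": 8,"z": 0,"ax": 0,"ay": 0,"az": 0,"gripper": 1}
    - {"x": 1,"y": 8,"z": 0,"ax": 0,"ay": 0,"az": 0,"gripper": 1}

```text
clock: 3.12
position: [0.4725, 0.1675, 0.0569]
ee_rot: [0.432, 0.902, 0.0, 0.0]
ft_force: [-1.4, -1.2, 1.4]
grip_width: -0.002
grasp_force: 0.7
```

Call:
apply_moves:
  rows:
    - {"x": 1,"y": 7,"z": 0,"ax": 0,"ay": 0,"az": 0,"gripper": 1}
    - {"x": 1,"y": 7,"z": 0,"ax": 0,"ay": 0,"az": 0,"gripper": 1}
    - {"x": 0,"y": 7,"z": 0,"ax": 0,"ay": 0,"az": 0,"gripper": 1}
    - {"x": 0,"y": 5,"z": 0,"ax": 0,"ay": 0,"az": 0,"gripper": 1}
    - {"x": 0,"y": 0,"z": 0,"ax": 0,"ay": 0,"az": 0,"gripper": 1}

```text
clock: 3.53
position: [0.4916, 0.1849, 0.0563]
ee_rot: [0.432, 0.902, 0.0, 0.0]
ft_force: [-0.7, -0.0, 0.1]
grip_width: -0.001
grasp_force: 0.0
```

```bash
python3 - <<'E'
from h import *
to([.5019,.1942,.056])
c=snap("top","pics/t1.png")
cv2.imwrite("pics/t1c.png",cv2.resize(c["color"][135:305,165:365,::-1],None,fx=3.5,fy=3.5,interpolation=cv2.INTER_CUBIC))
E
```

```text
t 3.5333 pos [0.4916 0.1849 0.0563] F [-0.67 -0.04  0.06] shift mm [ 0.8 13.9  0.3]
```

View pics/t1c.png

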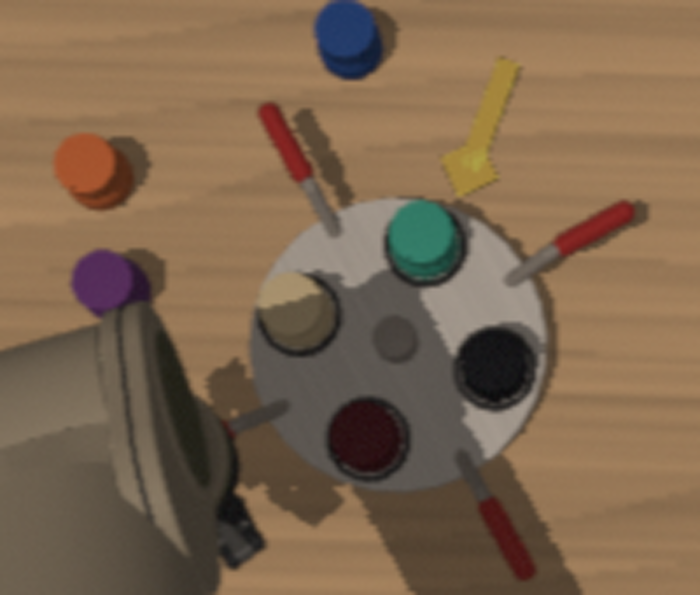

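The teal lid is now at crop (423,230), still short of the arrow line. The visible sleeve middles are (286,143), (594,228) and (507,540).

```bash
cat >> h.py <<'E'
H=np.array([.5866,.0748])
def ang(pts):
    c=camera("top")
    for u,v,z,o in pts:
        d=ray(c,165+u/3.5-.36,135+v/3.5-.36,z)[:2]-H; print(round(np.degrees(np.arctan2(d[1],d[0]))+o,2),np.hypot(*d).round(4))
E
python3 - <<'E'
from h import *
ang([(286,143,.06,-45),(594,228,.06,45),(507,540,.06,135),(423,228,.09,0),(366,435,.09,180),(496,362,.09,90)])
E
```

```text
-13.7 0.1431
-14.3 0.1438
-14.3 0.1463
-14.92 0.0662
348.85 0.0665
-15.52 0.0673
```

Call:
apply_moves:
  rows:
    - {"x": 0,"y": 3,"z": 0,"ax": 0,"ay": 0,"az": 0,"gripper": 1}
    - {"x": 1,"y": 3,"z": 0,"ax": 0,"ay": 0,"az": 0,"gripper": 1}
    - {"x": 0,"y": 3,"z": 0,"ax": 0,"ay": 0,"az": 0,"gripper": 1}
    - {"x": 0,"y": 2,"z": 0,"ax": 0,"ay": 0,"az": 0,"gripper": 1}
    - {"x": 0,"y": 0,"z": 0,"ax": 0,"ay": 0,"az": 0,"gripper": 1}

```text
clock: 4.05
position: [0.499, 0.1921, 0.0563]
ee_rot: [0.432, 0.902, 0.0, 0.0]
ft_force: [0.4, 0.0, -0.3]
grip_width: -0.002
grasp_force: 0.1
```

```bash
python3 - <<'E'
from h import *
to([.4992,.1932,.056])
c=snap("top","pics/t2.png")
cv2.imwrite("pics/t2c.png",cv2.resize(c["color"][135:305,165:365,::-1],None,fx=3.5,fy=3.5,interpolation=cv2.INTER_CUBIC))
E
```

```text
t 4.05 pos [0.499  0.1921 0.0563] F [ 0.42  0.   -0.27] shift mm [0.7 0.8 0.3]
```

View pics/t2c.png

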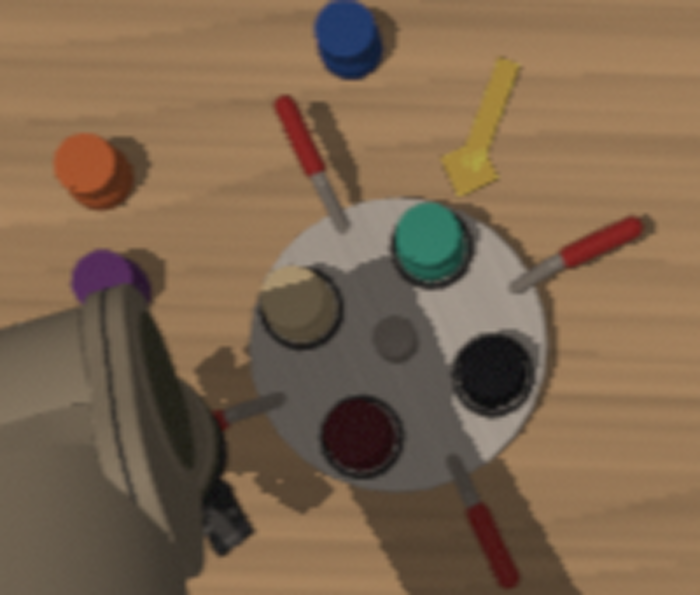

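Sleeve middles are now at (300,137), (602,241) and (494,546), with the teal lid at (430,232).

```bash
python3 - <<'E'
from h import *
ang([(300,137,.06,-45),(602,241,.06,45),(494,546,.06,135),(430,230,.09,0),(360,434,.09,180),(493,369,.09,90),(509,62,.005,0),(462,194,.005,0),(484,118,.005,0)])
E
```

```text
-17.59 0.1425
-18.18 0.1445
-17.79 0.1459
-18.81 0.0664
345.67 0.0668
-19.52 0.067
-18.33 0.2073
-19.23 0.1112
-17.48 0.1651
```

It is aligned to within about 0.5°, or 0.6 mm. I back off and lift clear.

Call:
apply_moves:
  rows:
    - {"x": 0,"y": -10,"z": 0,"ax": 0,"ay": 0,"az": 0,"gripper": 1}
    - {"x": 0,"y": -15,"z": 0,"ax": 0,"ay": 0,"az": 0,"gripper": 1}
    - {"x": 0,"y": -10,"z": 0,"ax": 0,"ay": 0,"az": 0,"gripper": 1}
    - {"x": 0,"y": 0,"z": 0,"ax": 0,"ay": 0,"az": 0,"gripper": 1}
    - {"x": 0,"y": 0,"z": -20,"ax": 0,"ay": 0,"az": 0,"gripper": 1}

```text
clock: 4.57
position: [0.469, 0.1689, 0.074]
ee_rot: [0.433, 0.902, -0.002, -0.001]
ft_force: [-0.7, -0.4, 0.2]
grip_width: 0.001
grasp_force: 0.0
```

Call:
apply_moves:
  rows:
    - {"x": 0,"y": 0,"z": -35,"ax": 0,"ay": 0,"az": 0,"gripper": 1}
    - {"x": 0,"y": 0,"z": -35,"ax": 0,"ay": 0,"az": 0,"gripper": 1}
    - {"x": 0,"y": 0,"z": -35,"ax": 0,"ay": 0,"az": 0,"gripper": 1}
    - {"x": 0,"y": 0,"z": -20,"ax": 0,"ay": 0,"az": 0,"gripper": 1}
    - {"x": 0,"y": 0,"z": 0,"ax": 0,"ay": 0,"az": 0,"gripper": 1}

```text
clock: 4.98
position: [0.4736, 0.1709, 0.2062]
ee_rot: [0.433, 0.902, 0.004, 0.002]
ft_force: [-0.0, 0.3, -0.5]
grip_width: 0.0
grasp_force: 0.0
```

```bash
python3 - <<'E'
from h import *
c=snap("top","pics/t3.png")
cv2.imwrite("pics/t3c.png",cv2.resize(c["color"][135:305,165:365,::-1],None,fx=3.5,fy=3.5,interpolation=cv2.INTER_CUBIC))
E
```

```text
(no output)
```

View pics/t3c.png

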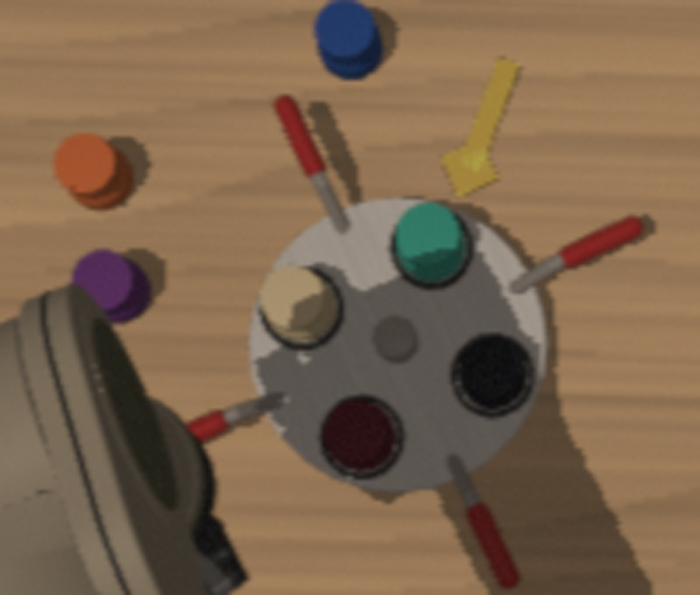

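The carousel has not moved since the last picture. The teal lid is at (430,232), all four jars are upright in their sockets, and the arm is clear.

```bash
python3 -c "
from workcell import *
print(hand_in())"
```

```text
the job is handed in; nothing more can be done
None
```

I turned the carousel about 24° clockwise, so the teal jar stands at the arrow's head, within about 1 mm of its centre line by the camera. All four jars are upright in their sockets, the arm is clear, and the job is handed in (no verdict was returned).

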